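# Turn the mirrored X-ray sensor holders in the drying rack

### The job

Set out the four blue X-ray sensor holders for one side of the mouth: all their bite blocks must point along the rack towards the green tab. Take out only those that are mirrored, turn each over by half a turn about its stem and put it gently back, without forcing it, fully down in its own seat, leaning in the rack as before. Do not lift the ones that already point to the green tab, and leave the other things on the trolley where they are.

Things in the scene. Friction and masses are not known exactly. Their poses are not given: they have to be found in the camera images.
- rack: Fixed drying rack, white base 110 x 400 x 8 mm with a steel gutter along it; origin: centre of its underside; z up, y along the row of seats, x ahead and left of the robot, square to the row. Seats at y = -112, -37, 37, 112 mm; in each one holder leans 0.6 rad (34 deg) from vertical, top towards -x. Rigid: lower a holder until it is felt to touch the ledge.
- rack_ledge (a point): Middle of the gutter's ledge (34 mm above the rack's origin), on which the centres of the holders' feet rest. The ledge is square to the leaning stems. A back rest under their lower faces (the robot's side) reaches 46 mm up the stem; a lip 8 mm high stands 4 mm off their upper faces; blunt ribs 20 mm high stand 4 mm to either side of each stem.
- green_tab_top (a point): Centre of the round top (32 mm across, 7 mm thick) of the green upright tab fixed at one end of the rack, 180 mm from its middle; its top is 78 mm above the trolley. It stands at either the near left or the far right end.
- white_tab_top (a point): The same point of the plain white tab, at the other end of the rack.
- holder_a_mid (a point): Stem centre of a loose blue holder, 40-85 g, mostly in its 30 mm steel foot: stem 20 wide, 10 thick, 110 mm long; bite block 24 x 22 mm, equally thick, sticks out to one side, 1 mm below the top end. z: up the stem (foot at -55, top +55 mm); y: to the bite block's side (y 10 to 33, z 32 to 54 mm); x: square to the flat faces, which are free above the back rest (z > -9 mm). The 4 holders are alike but for the way round they lean.
- holder_b_mid (a point): Stem centre of another holder, just like holder_a_mid, same axes (y to the side where its bite block sticks out).
- holder_c_mid (a point): Stem centre of another holder, just like holder_a_mid, same axes (y to the side where its bite block sticks out).
- holder_d_mid (a point): Stem centre of another holder, just like holder_a_mid, same axes (y to the side where its bite block sticks out).
- elevator: Root elevator, steel, 128 x 12 x 12 mm, lying loose in front of the rack; origin under its middle. Not part of the job.
- dappen_dish: Small glass dish 33 mm across, 26 mm high, loose behind the rack; origin under its middle. Not part of the job.
- bur_block: Blue bur block with clear lid, 46 x 62 x 34 mm, loose behind the rack; origin under its middle. Not part of the job.
- gauze_packet: Flat printed carton 86 x 85 x 19 mm, loose in front of the rack; origin under its middle. Not part of the job.
Mind the look-alikes: they are no part of the job. What is shaped like the part that bears holder_a_mid but pink is not meant.

How it is judged (in metres and radians):
At the end, for the whole second after the job is handed in: All four holders lean in the rack with the bite block on the side of the green tab; each stem's centre is within 10 mm of where it was at the start (its own seat, fully down), the stem leans 0.48 to 0.72 rad from vertical, and it is at rest (y of green_tab_top in the frame of holder_a_mid above 0.03 m and distance of each of holder_a_mid, holder_b_mid, holder_c_mid, holder_d_mid from where it was at the start of the episode below 0.01 m and angle between holder_a_mid's own z axis and vertical between 0.48 and 0.72 rad and linear speed of each of holder_a, holder_b, holder_c, holder_d below 0.02 m/s and y of green_tab_top in the frame of holder_b_mid above 0.03 m and angle between holder_b_mid's own z axis and vertical between 0.48 and 0.72 rad and y of green_tab_top in the frame of holder_c_mid above 0.03 m and angle between holder_c_mid's own z axis and vertical between 0.48 and 0.72 rad and y of green_tab_top in the frame of holder_d_mid above 0.03 m and angle between holder_d_mid's own z axis and vertical between 0.48 and 0.72 rad); the robot touches nothing.
It fails at once if a holder that already pointed to the green tab was taken out (stem centre moved over 20 mm) ((y of green_tab_top in the frame of rack above 0 m and distance of holder_a_mid from where it was at the start of the episode above 0.02 m) or (y of green_tab_top in the frame of rack above 0 m and distance of holder_b_mid from where it was at the start of the episode above 0.02 m) or (y of green_tab_top in the frame of rack below 0 m and distance of holder_c_mid from where it was at the start of the episode above 0.02 m) or (y of green_tab_top in the frame of rack below 0 m and distance of holder_d_mid from where it was at the start of the episode above 0.02 m)).
It fails at once if something was forced against the rack (over 45 N) (contact force between rack and anything else above 45 N).
It fails at once if a bystander beside the rack was moved over 30 mm (distance of any of elevator, dappen_dish, bur_block, gauze_packet from where it was at the start of the episode above 0.03 m).
It also fails if it takes over 64 s, if anything falls off the work surface, if the arm or the gripper's body presses on something with over 40 N, if the wrist force passes 120 N, or if a joint passes its speed limit or range.

### The arm

A 6-joint arm with a two-finger parallel gripper is mounted at the origin on a cart in front of the work surface, level with it; the furniture and walls round the work are solid. World frame = base frame: x ahead of the robot, y to its left, z up, the work surface at z = 0. Lengths are in m, angles in degrees, forces in N, time in s.
With the tool pointing down it reaches from about 0.4 to 0.825 m from the base axis. Payload 7 kg.
Tool frame: the origin (TCP) lies at the very end of the fingers, on their centre line; the grasp point (between the pads) lies 19 mm behind it (ctrl.tcp_to_grasp is the distance from the TCP to the grasp point, in m); z points along the fingers, x is the direction in which the jaws open and shut, and the axes are right-handed (so a half turn about z gives the same grasp; the last joint's range is limited). The gripper opens to 88 mm and grips with 3 to 60 N. Pads are 19 mm wide; open, the fingers measure 130 mm over their backs; the gripper's body (78 mm by 193 mm) begins 47 mm behind the grasp point.
Start: joints at [-55.571, 20.546, 0.682, 0, -70.136, -16.507], TCP at [0.208, -0.642, 0.227] pointing down, gripper open.
Joint ranges: [-176.03, 176.03], [-82.01, 121.73], [-58.28, 71.71], [-173.87, 95.51], [-174.79, -0.11], [-173.66, 173.66]. Speed limits (degrees/s): [136.94, 136.94, 172.46, 180, 180, 180].

### API

Orientations are given as [roll, pitch, yaw] about the fixed x, y, z axes, in that order (R = Rz(yaw) Ry(pitch) Rx(roll)).
In Python, from plant import sensors, vision, ticket, ctrl gives the robot as it stands. The module is installed in compiled form; this text tells all that it offers.
- The arm moves only by the tool drive_tool, never from a script. Its argument "moves" is a list of rows, each a list of 6 numbers: the shift along the tool's x, y, z in units of 0.15 m (1.0 is 0.15 m), then the turn, a rotation vector about the tool's x, y, z in units of 60 degrees (1.0 is 60 degrees). In form: [[dx, dy, dz, rx, ry, rz], ...]. A call has 1 to 8 rows; each row is the pose to reach, as a shift and turn from the pose measured when the call began, along the tool's axes at that moment; what a row does not reach only later rows make up. A row lasts 1/10 s, in which the tool goes at most 50 mm and 8.59 degrees, less where a joint would pass 70% of its speed; a pose out of reach is approached as far as the arm can. A call with a number of a shift or a turn outside -1 to 1 is refused whole. A call with a gripper value outside its range is refused whole. "fingers" is the opening, from -1 (shut) to 1 (fully open), set as the call begins (left out, the last holds). The fingers move at their own pace and stop on an object; the grip force is fixed at half the most. Time passes only in rows, so rows that repeat a pose let the fingers close. It gives the time, the measured TCP pose, the force and the opening at its end, in the units of the state.
- sensors.get_obs(): the state, without advancing time (a new reading comes with each control period).
- vision.snapshot(name): name is "scene" or "top"; returns a dict with "pixels" (384x512x3 uint8, red, green, blue), "fx", "fy", "cx", "cy" (pixels), "R" (3x3) and "t" (3): a world point X has camera coordinates R X + t. Camera axes: x right, y down, z forward; pixel columns grow to the right and rows downward; lengths in m; the calibration is good to about 2 mm. A picture is of the moment at which its call begins. There is no depth.
- ticket.close_job(): hands the job in, once; it reports no verdict.
The state is a dict: "clock": time; "joint_pos": joint angles; "qvel": joint speeds; "tau": joint torques, N m; "tool_pos": TCP position; "orientation": TCP orientation; "force": force on the tool from outside, world axes, zero at the start; "moment": the same for the moment, N m; "opening": finger opening in m.
Only numpy, scipy, OpenCV 4.12 (cv2) and the standard library are available. Lean on these libraries where they do the work, as an engineer would, in place of code of your own. Each camera call takes 0.05 s, during which the arm holds its last target.

## Working session

There is one attempt and no reset: what is moved stays moved. The work goes in short steps, Python scripts to look and compute and a tool call to move; the robot and the scene stay as the last step left them, time stands still between calls to the robot, and variables do not carry over. Pictures are saved under pics/ and viewed, and the job is handed in when it is done.

Besides the shell and the picture viewer there is one more tool, called after "Call:" as a command line: name --pt "numbers of a row" for each row, then --argument value for the rest. drive_tool: Moves the arm, as the interface text tells. Shifts and turns lie within -1 to 1; 1 stands for 0.15 m of shift or 60 degrees of turn. Its arguments: {"type":"object","properties":{"moves":{"type":"array"},"fingers":{"type":"number"}},"required":["moves"]}

```bash
mkdir -p pics; ls
python3 - <<'E'
from plant import sensors, vision, ticket, ctrl
import cv2,numpy as np,pickle
print(sensors.get_obs()); print(ctrl.tcp_to_grasp)
for n in("scene","top"):
    s=vision.snapshot(n); cv2.imwrite(f"pics/{n}0.png",s["pixels"][:,:,::-1]); pickle.dump(s,open(f"{n}0.pkl","wb"))
    print(n,s["fx"],s["fy"],s["cx"],s["cy"],np.round(s["R"],4).tolist(),np.round(s["t"],4))
E
```

```text
pics
{'clock': 0.0, 'joint_pos': array([-5.55722974e+01,  2.05908255e+01,  6.32591833e-01, -2.05468128e-02,
       -7.01372527e+01, -1.65073966e+01]), 'qvel': array([ 0.11121588, -0.04884131, -0.10228652, -0.02341271, -0.03548159,
        0.02796723]), 'tau': array([-1.29392192e-03, -5.82725573e+01,  2.93055707e+01,  6.99680507e+00,
        7.12796827e-03, -9.40807922e-05]), 'tool_pos': array([ 0.20751233, -0.64177379,  0.22561927]), 'orientation': array([-1.79991385e+02, -9.70393921e-02,  1.07913301e+02]), 'force': array([ 0.72984203, -0.13662083, -0.03308995]), 'moment': array([0.06806321, 0.01803353, 0.00042482]), 'opening': 0.08761603855817336}
0.0188
scene 469.1612769236094 469.1612769236094 257.7939985527747 191.42667040428157 [[0.6466, -0.7628, 0.008], [-0.4313, -0.3742, -0.8209], [0.6292, 0.5273, -0.571]] [-0.3908  0.2923  0.5829]
top 370.2693067210733 370.2693067210733 247.88914719609284 194.69821434596207 [[-0.0144, -0.9997, 0.0194], [-0.9968, 0.0128, -0.0789], [0.0786, -0.0204, -0.9967]] [-0.0333  0.598   0.8894]
```

View pics/scene0.png

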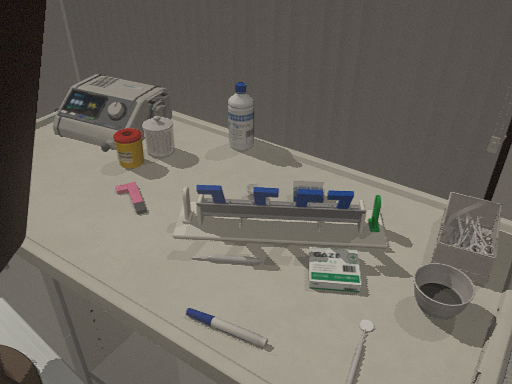

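View pics/top0.png

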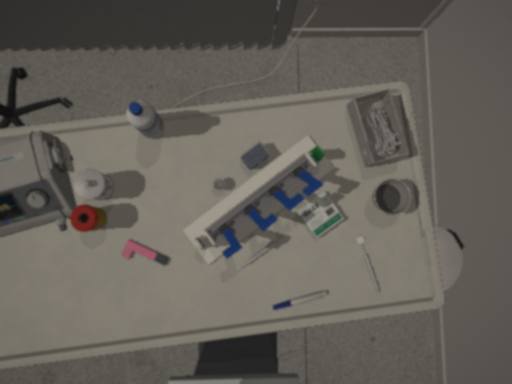

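Run:
```python
import cv2
a=cv2.imread("pics/scene0.png")[165:265,165:400]; cv2.imwrite("pics/sc.png",cv2.resize(a,None,fx=3.4,fy=3.4,interpolation=cv2.INTER_CUBIC))
a=cv2.imread("pics/top0.png")[130:270,180:350]; cv2.imwrite("pics/tc.png",cv2.resize(a,None,fx=4,fy=4,interpolation=cv2.INTER_CUBIC))
```

```text
(no output)
```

View pics/sc.png

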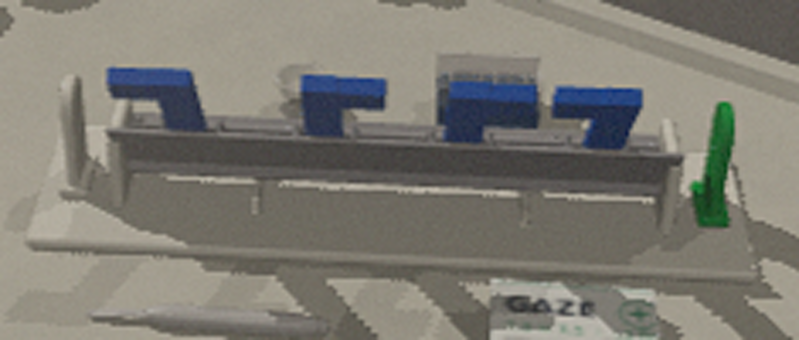

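View pics/tc.png

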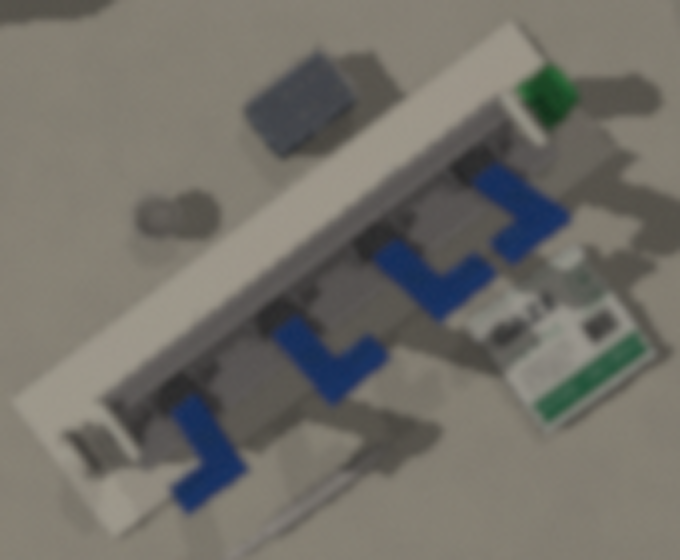

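```bash
cat > h.py <<'E'
import numpy as np,cv2,pickle
from scipy.optimize import minimize
from scipy.spatial.transform import Rotation as Ro
TH=0.6; ZL=0.034; SEATS=[.112,.037,-.037,-.112]
def proj(s,X):
    c=np.asarray(X)@s["R"].T+s["t"]; return np.c_[s["fx"]*c[:,0]/c[:,2]+s["cx"], s["fy"]*c[:,1]/c[:,2]+s["cy"]]
def ray(s,u,v,z):
    d=s["R"].T@np.array([(u-s["cx"])/s["fx"],(v-s["cy"])/s["fy"],1]); C=-s["R"].T@s["t"]; return C+d*(z-C[2])/d[2]
def frame(yaw,side=1,th=TH):
    """holder axes as columns, y = side * rack y"""
    cx=np.array([np.cos(yaw),np.sin(yaw),0]); ry=np.array([-np.sin(yaw),np.cos(yaw),0]); z=-np.sin(th)*cx+np.cos(th)*np.array([0,0,1.])
    y=side*ry; return np.c_[np.cross(y,z),y,z]
def box(lo,hi): return np.array([[x,y,z] for x in(lo[0],hi[0]) for y in(lo[1],hi[1]) for z in(lo[2],hi[2])])
STEM=lambda zlo:box((-.005,-.010,zlo),(.005,.010,.055)); BLK=box((-.005,.008,.032),(.005,.033,.054))
def blue(img):
    f=img.astype(float); return np.clip((f[...,2]-np.maximum(f[...,0],f[...,1]*.95))/60.,0,1)
SS=6
def render(s,shape,off,holders,zlo):
    """holders: list of (R,mid); off (u0,v0); returns coverage"""
    m=np.zeros((shape[0]*SS,shape[1]*SS),np.uint8)
    for R,p in holders:
        for b in(STEM(zlo),BLK):
            q=(proj(s,b@R.T+p)-off+.5)*SS-.5
            cv2.fillConvexPoly(m,np.round(cv2.convexHull(q.astype(np.float32))*16).astype(np.int32),255,shift=4)
    m=cv2.resize(m,shape[::-1],interpolation=cv2.INTER_AREA)/255.
    return cv2.GaussianBlur(m,(0,0),.6)
def T_obs(o):
    return Ro.from_euler('xyz',o["orientation"],degrees=True).as_matrix(), np.array(o["tool_pos"])
E
python3 - <<'E'
from h import *
top=pickle.load(open("top0.pkl","rb")); sc=pickle.load(open("scene0.pkl","rb"))
for s in(top,sc): print("cam",-s["R"].T@s["t"])
off=np.array([180,130])
pts={"c+-":(513,20),"c++":(12,402),"c-+":(118,537)}
for k,(u,v) in pts.items(): print(k,ray(top,u/4+180-.4,v/4+130-.4,.008))
for k,(u,v) in {"green":(548,95),"white":(90,448)}.items(): print(k,ray(top,u/4+180-.4,v/4+130-.4,.074))
print("bluemax")
b=blue(top["pixels"]); print(b[175:190,310:325].max()); 
for n,s in(("top",top),("sc",sc)): cv2.imwrite(f"pics/b_{n}.png",(blue(s["pixels"])*255).astype(np.uint8))
p=top["pixels"]; print(p[182:186,314:320].tolist())
E
```

```text
cam [ 0.52573157 -0.02276919  0.93427093]
cam [ 0.01198118 -0.49608506  0.57593604]
c+- [ 0.75055416 -0.19694004  0.008     ]
c++ [0.51269306 0.12160175 0.008     ]
c-+ [0.42878489 0.05644873 0.008     ]
green [ 0.68937118 -0.20402968  0.074     ]
white [0.48660012 0.06657931 0.074     ]
bluemax
0.8416666666666667
[[[24, 49, 94], [22, 48, 93], [23, 48, 93], [22, 48, 92], [26, 49, 93], [34, 53, 94]], [[24, 48, 93], [23, 48, 92], [26, 50, 94], [24, 49, 95], [24, 48, 95], [27, 52, 97]], [[26, 50, 94], [23, 48, 93], [24, 49, 94], [24, 50, 96], [27, 52, 99], [27, 51, 98]], [[25, 47, 92], [24, 48, 94], [24, 49, 96], [23, 50, 97], [26, 51, 98], [28, 51, 96]]]
```

```bash
cat > fit0.py <<'E'
from h import *
top=pickle.load(open("top0.pkl","rb")); sc=pickle.load(open("scene0.pkl","rb"))
sides=[1,-1,-1,1]
W={"top":(top,(215,150),(340-215,270-150),-.0245),"sc":(sc,(185,175),(365-185,212-175),-.009)}
def hold(x,y,yaw,th=TH,zl=ZL):
    out=[]
    for sy,sd in zip(SEATS,sides):
        R=frame(yaw,sd,th); L=np.array([x,y,zl])+sy*np.array([-np.sin(yaw),np.cos(yaw),0]); out.append((R,L+.055*R[:,2]))
    return out
def cost(p,n):
    s,off,(w,h),zlo=W[n]; u0,v0=off
    b=np.clip(blue(s["pixels"])/.65,0,1)[v0:v0+h,u0:u0+w]
    m=render(s,(h,w),np.array(off),hold(*p),zlo)
    wt=np.ones_like(b)
    if n=="sc":
        # ignore near the back rest: below line
        from_=hold(*p); 
        wt=np.ones_like(b); q=proj(s,[from_[0][1]+from_[0][0]@[0,0,.0],from_[3][1]+from_[3][0]@[0,0,.0]])-off
        X=np.arange(w); line=np.interp(X,q[:,0],q[:,1]); line=q[0,1]+(X-q[0,0])*(q[1,1]-q[0,1])/(q[1,0]-q[0,0])
        wt=(np.arange(h)[:,None]<line[None]-1).astype(float)
    return ((b-m)**2*wt).sum(), b,m
if __name__=="__main__":
    x0=[.585,-.07,np.deg2rad(36.8)]
    simp=lambda x:np.array([x]+[np.array(x)+d for d in np.diag([.008,.008,.02,.03][:len(x)])])
    R={}
    for ns in(["top"],["sc"],["top","sc"]):
        f=lambda p:sum(cost(p,n)[0] for n in ns)
        r=minimize(f,x0,method="Nelder-Mead",options=dict(initial_simplex=simp(x0),xatol=1e-5,fatol=1e-3))
        print(ns,r.x[:2],np.rad2deg(r.x[2]),r.fun)
        R[tuple(ns)]=r.x
    for n in W:
        c,b,m=cost(R[("top","sc")],n); v=np.dstack([b,m,b*0]); cv2.imwrite(f"pics/fit_{n}.png",cv2.resize((v*255).astype(np.uint8),None,fx=5 if n=="top" else 4.4,fy=5 if n=="top" else 4.4,interpolation=cv2.INTER_NEAREST))
    np.save("fit0.npy",R[("top","sc")])
E
python3 fit0.py
```

```text
['top'] [ 0.59017023 -0.06808296] 36.70483680981306 43.66779283370168
['sc'] [ 0.58754397 -0.06897548] 36.523836622734564 123.16674479700718
['top', 'sc'] [ 0.5892836  -0.06821072] 36.74470557858805 198.10280702543167
```

```bash
python3 -c "
import cv2,numpy as np
a=cv2.imread('pics/fit_top.png');b=cv2.imread('pics/fit_sc.png');print(a.shape,b.shape)"
```

```text
(600, 625, 3) (163, 792, 3)
```

View pics/fit_top.png

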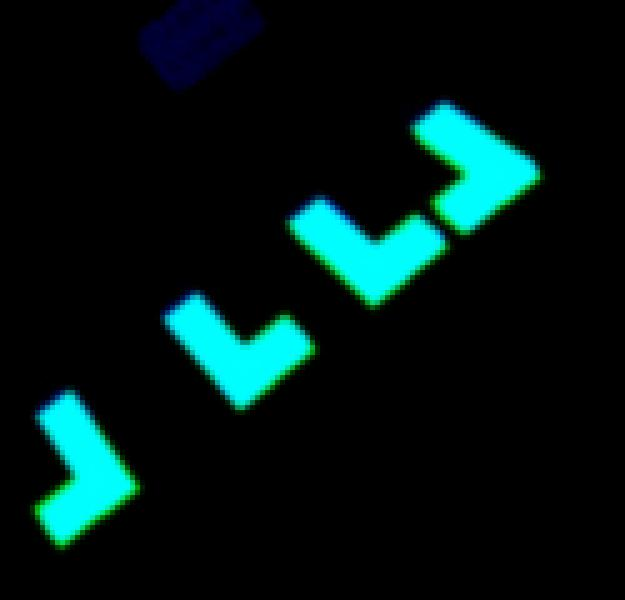

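View pics/fit_sc.png

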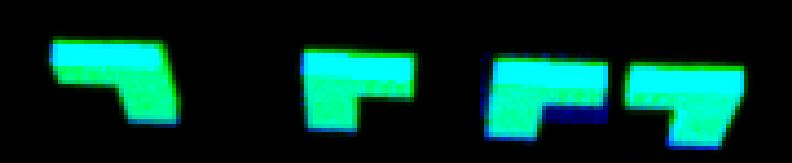

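```bash
cat >> h.py <<'E'
def blue(img):
    f=img.astype(float); hsv=(f[...,2]-f[...,0])/(f[...,2]+15); return np.clip((hsv-.2)/.38,0,1)*.65
E
python3 fit0.py
```

```text
['top'] [ 0.59058135 -0.06829209] 36.65173234894364 158.35467896838335
['sc'] [ 0.58825808 -0.06943124] 36.17891124756859 301.7172818572926
['top', 'sc'] [ 0.58962403 -0.06845716] 36.78760092919419 486.3156495886034
```

View pics/fit_sc.png

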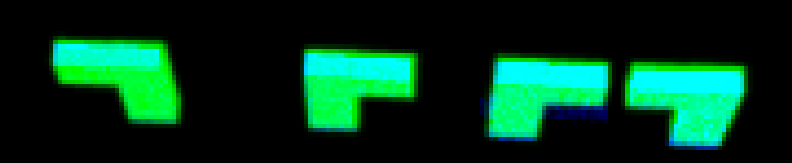

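View pics/fit_top.png

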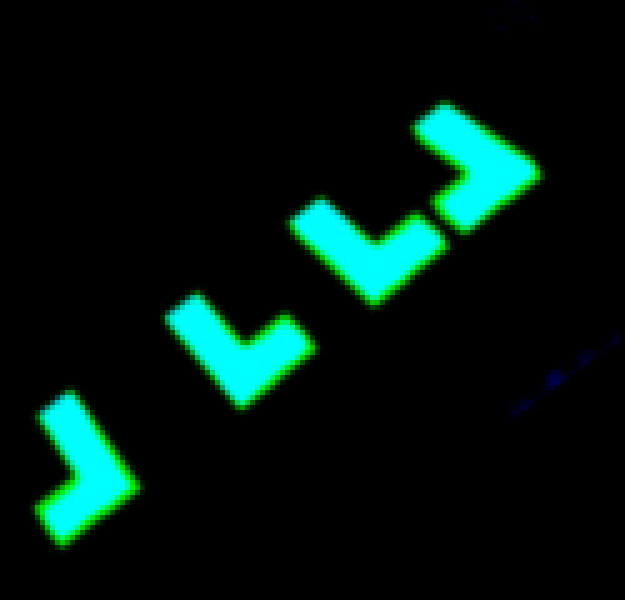

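```bash
cat > mv.py <<'E'
from h import *
from plant import sensors
LX,LY,YAW=.5893,-.0683,np.deg2rad(36.75)
def target(seat,zs,flip,dn=0,dw=0):
    """TCP pose with tip at stem height zs (from stem centre); flip=0: x_t=+n ; 1: x_t=-n. dn along n, dw along rack y"""
    F=frame(YAW,1)  # x = +n? check below
    n,ry,s=F[:,0],F[:,1],F[:,2]
    sg=-1 if flip else 1
    R=np.c_[sg*n,np.cross(-s,sg*n),-s]
    p=np.array([LX,LY,ZL])+seat*ry+(.055+zs)*s+dn*n+dw*ry
    return R,p
def rel(R,p,o=None):
    o=o or sensors.get_obs(); R0,p0=T_obs(o)
    d=R0.T@(p-p0)/.15; w=Ro.from_matrix(R0.T@R).as_rotvec(degrees=True)/60
    return np.r_[d,w]
def show(seat,zs,flip,**k):
    o=sensors.get_obs(); R,p=target(seat,zs,flip,**k); r=rel(R,p,o)
    print("t",round(o["clock"],2),"q",np.round(o["joint_pos"],1),"pos",np.round(o["tool_pos"],4),"F",np.round(o["force"],1),"op",round(o["opening"],4))
    print("target",np.round(p,4),"rel",np.round(r,4).tolist())
E
python3 - <<'E'
from mv import *
print(frame(YAW,1)); show(-.112,.11,0); show(-.112,.11,1)
E
```

```text
[[ 0.66130331 -0.5983246  -0.45242193]
 [ 0.4938186   0.80125381 -0.33783948]
 [ 0.56464247  0.          0.82533561]]
t 0.1 q [-55.6  20.6   0.6  -0.  -70.1 -16.5] pos [ 0.2076 -0.6418  0.2257] F [-0.9 -0.6 -0.1] op 0.0877
target [ 0.5817 -0.2138  0.1702] rel [1.9475, 3.251, 0.3726, -0.3562, 0.4954, 1.1481]
t 0.1 q [-55.6  20.6   0.6  -0.  -70.1 -16.5] pos [ 0.2076 -0.6418  0.2257] F [-0.9 -0.6 -0.1] op 0.0877
target [ 0.5817 -0.2138  0.1702] rel [1.9475, 3.251, 0.3726, -0.5407, -0.3888, -1.7523]
```

Call:
drive_tool --pt "0.15 0.25 -0.03 -0.02 0.03 0.07" --pt "0.3 0.5 -0.05 -0.05 0.06 0.14" --pt "0.45 0.75 -0.08 -0.07 0.09 0.21" --pt "0.6 1.0 -0.1 -0.09 0.12 0.29" --pt "0.6 1.0 -0.1 -0.09 0.12 0.29" --fingers -0.15

```text
clock: 0.6
tool_pos: [0.3252, -0.5075, 0.2413]
orientation: [175.7, -8.1, 90.8]
force: [-0.6, -1.0, -0.2]
opening: 0.0527
```

```bash
python3 -c "
from mv import *
show(-.112,.11,0)"
```

```text
t 0.6 q [-44.7  16.4  -0.2  -9.  -76.3 -42.5] pos [ 0.3252 -0.5075  0.2413] F [-0.6 -1.  -0.2] op 0.0527
target [ 0.5817 -0.2138  0.1702] rel [1.8491, 1.6755, 0.8698, -0.2626, 0.3724, 0.8593]
```

Call:
drive_tool --pt "0.2 0.18 0.05 -0.03 0.04 0.1" --pt "0.4 0.37 0.1 -0.06 0.08 0.2" --pt "0.6 0.55 0.15 -0.09 0.12 0.3" --pt "0.8 0.74 0.2 -0.12 0.16 0.4" --pt "0.95 0.88 0.2 -0.15 0.21 0.48" --pt "0.95 0.88 0.2 -0.15 0.21 0.48"

```text
clock: 1.2
tool_pos: [0.4581, -0.3602, 0.2416]
orientation: [174.4, -23.6, 62.1]
force: [-0.9, -0.1, 0.3]
opening: 0.0373
```

```bash
python3 -c "
from mv import *
show(-.112,.11,0)"
```

```text
t 1.2 q [-36.3  13.5  -1.3 -25.1 -74.3 -76.1] pos [ 0.4581 -0.3602  0.2416] F [-0.9 -0.1  0.3] op 0.0373
target [ 0.5817 -0.2138  0.1702] rel [0.9537, 0.1799, 0.9572, -0.1139, 0.1589, 0.3785]
```

Call:
drive_tool --pt "0.24 0.04 0.24 -0.03 0.04 0.09" --pt "0.48 0.09 0.48 -0.06 0.08 0.18" --pt "0.72 0.13 0.72 -0.09 0.12 0.28" --pt "0.95 0.18 0.96 -0.11 0.16 0.38" --pt "0.95 0.18 0.96 -0.11 0.16 0.38" --pt "0.95 0.18 0.96 -0.11 0.16 0.38"

```text
clock: 1.8
tool_pos: [0.5811, -0.2137, 0.1684]
orientation: [-179.7, -34.3, 36.8]
force: [0.3, -0.8, 0.2]
opening: 0.0374
```

```bash
cat > look.py <<'E'
from mv import *
from plant import vision
import sys
tag=sys.argv[1]; box={"scene":(165,110,235,160),"top":(200,120,150,150)}
for n in("scene","top"):
    s=vision.snapshot(n); s["obs"]=sensors.get_obs(); pickle.dump(s,open(f"{n}_{tag}.pkl","wb"))
    x,y,w,h=box[n]; a=s["pixels"][y:y+h,x:x+w,::-1]; k=3.4 if n=="scene" else 4
    cv2.imwrite(f"pics/{n}_{tag}.png",cv2.resize(a,None,fx=k,fy=k,interpolation=cv2.INTER_CUBIC))
E
python3 look.py a; python3 -c "
from mv import *
show(-.112,.11,0);show(-.112,.01,0)"
```

```text
t 1.9 q [-23.5  13.7 -11.1 -37.8 -53.3 -99.7] pos [ 0.5813 -0.2153  0.1698] F [-1.2 -0.1  0.8] op 0.0373
target [ 0.5817 -0.2138  0.1702] rel [0.0077, -0.0068, 0.0024, -0.0034, 0.0009, 0.0004]
t 1.9 q [-23.5  13.7 -11.1 -37.8 -53.3 -99.7] pos [ 0.5813 -0.2153  0.1698] F [-1.2 -0.1  0.8] op 0.0373
target [ 0.6269 -0.18    0.0876] rel [0.0084, -0.0044, 0.6691, -0.0034, 0.0009, 0.0004]
```

View pics/scene_a.png

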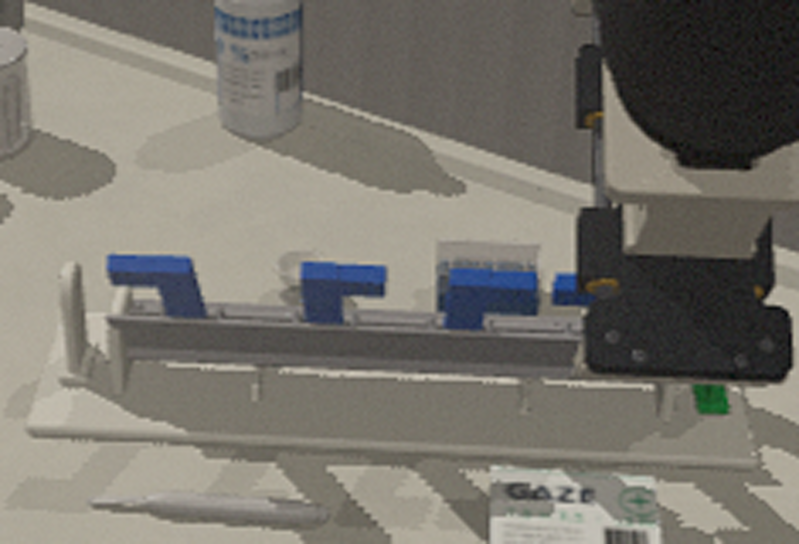

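View pics/top_a.png

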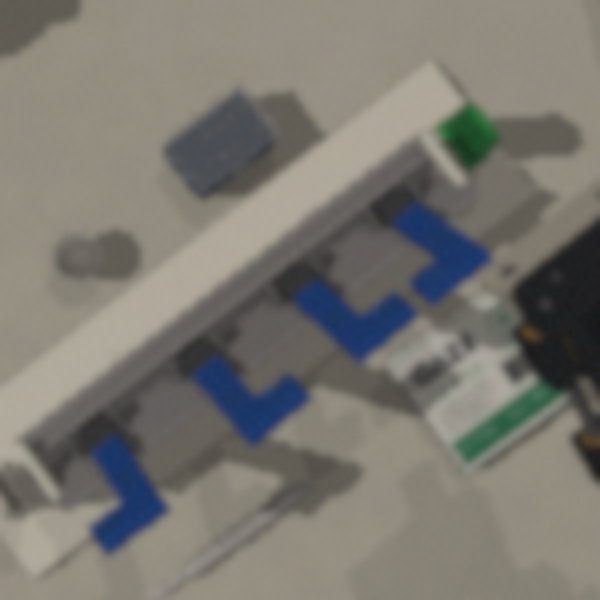

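```bash
python3 -c "
from mv import *
s=pickle.load(open('top_a.pkl','rb'));R,p=T_obs(s['obs'])
for d in(0,-.019,-.066): print(d,(proj(s,[p+R[:,2]*d])[0]-[200,120])*4, (proj(pickle.load(open('scene_a.pkl','rb')),[p+R[:,2]*d])[0]-[165,110])*3.4)
a=s['pixels'][100:300,250:470,::-1];cv2.imwrite('pics/ta2.png',cv2.resize(a,None,fx=3.5,fy=3,interpolation=cv2.INTER_CUBIC))
"
```

```text
0 [531.64363946 303.3760393 ] [641.1523048  239.50012005]
-0.019 [552.47140857 317.60905193] [648.13670143 223.57515633]
-0.066 [608.04791653 355.5882102 ] [666.9879231  180.59291501]
```

View pics/ta2.png

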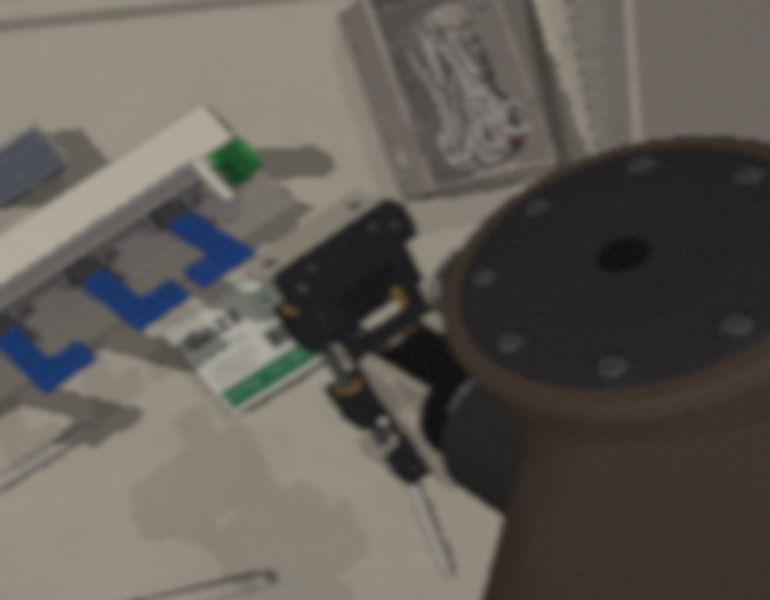

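Call:
drive_tool --pt "0.01 0 0.15 0 0 0" --pt "0.01 0 0.3 0 0 0" --pt "0.01 0 0.45 0 0 0" --pt "0.01 0 0.55 0 0 0" --pt "0.01 0 0.62 0 0 0" --pt "0.01 0 0.67 0 0 0" --pt "0.01 0 0.67 0 0 0"

```text
clock: 2.6
tool_pos: [0.6275, -0.1805, 0.0871]
orientation: [-179.8, -34.3, 36.8]
force: [0.0, 0.7, -0.1]
opening: 0.0373
```

```bash
python3 -c "
from mv import *
show(-.112,.01,0)"; python3 look.py b
```

```text
t 2.6 q [-19.1  21.  -12.1 -42.  -44.4 -96.6] pos [ 0.6275 -0.1805  0.0871] F [ 0.   0.7 -0.1] op 0.0373
target [ 0.6269 -0.18    0.0876] rel [0.0012, -0.0047, -0.0037, -0.0039, 0.0014, 0.0002]
```

View pics/top_b.png

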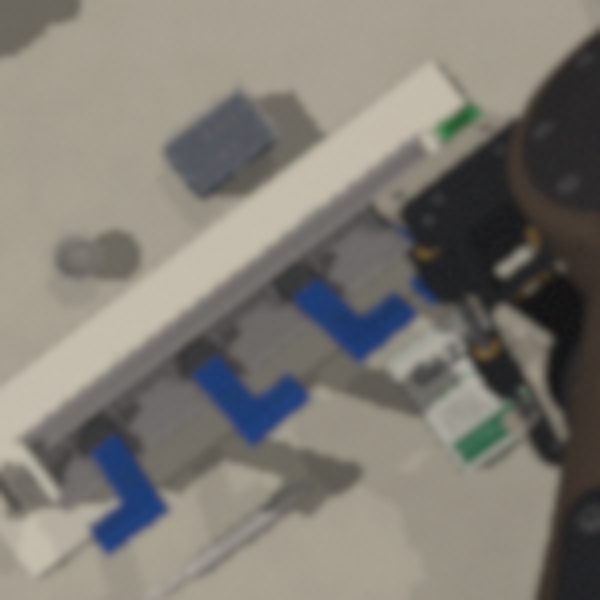

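View pics/scene_b.png

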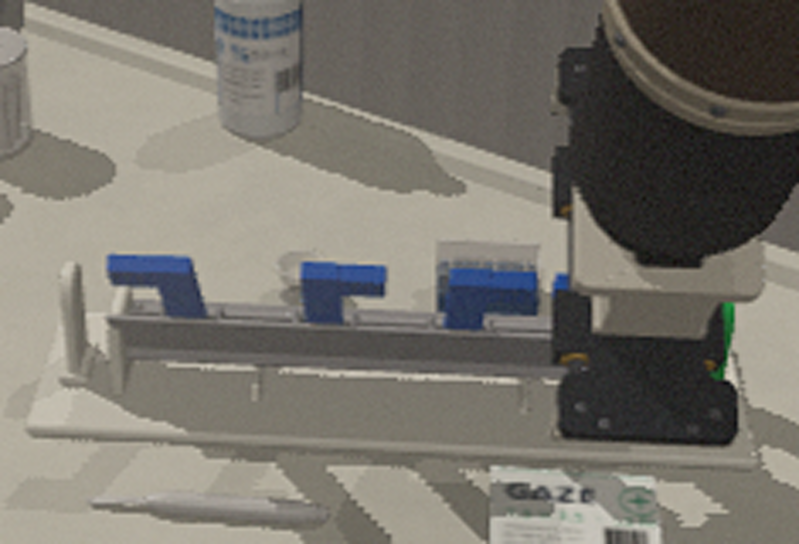

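Call:
drive_tool --pt "0.001 -0.005 -0.003 -0.003 0.001 0" --pt "0.001 -0.005 -0.003 -0.003 0.001 0" --pt "0.001 -0.005 -0.003 -0.003 0.001 0" --fingers -0.6

```text
clock: 3.0
tool_pos: [0.6271, -0.1804, 0.0893]
orientation: [179.9, -34.4, 36.8]
force: [-0.6, 0.4, 0.1]
opening: 0.0201
```

Call:
drive_tool --pt "0 0 0 0 0 0" --pt "0 0 0 0 0 0" --pt "0 0 0 0 0 0" --pt "0 0 0 0 0 0" --fingers -1

```text
clock: 3.4
tool_pos: [0.6271, -0.1805, 0.0895]
orientation: [179.9, -34.4, 36.9]
force: [-1.6, -0.5, 3.5]
opening: 0.0097
```

```bash
python3 -c "
from mv import *
show(-.112,.01,0)"
```

```text
t 3.4 q [-19.   20.7 -12.3 -42.  -44.2 -96.6] pos [ 0.6271 -0.1805  0.0895] F [-1.6 -0.5  3.5] op 0.0097
target [ 0.6269 -0.18    0.0876] rel [-0.0064, -0.0037, 0.0108, 0.0009, -0.0007, 0.0015]
```

Call:
drive_tool --pt "0 0 -0.05 0 0 0" --pt "0 0 -0.12 0 0 0" --pt "0 0 -0.2 0 0 0" --pt "0 0 -0.3 0 0 0" --pt "0 0 -0.4 0 0 0" --pt "0 0 -0.5 0 0 0" --pt "0 0 -0.5 0 0 0"

```text
clock: 4.1
tool_pos: [0.5932, -0.2073, 0.1543]
orientation: [179.6, -34.5, 37.0]
force: [0.7, -0.2, -1.5]
opening: 0.0097
```

```bash
python3 look.py c;python3 -c "
from mv import *
show(-.112,.08,0)"
```

```text
t 4.2 q [-22.2  15.  -11.7 -38.7 -50.7 -99.2] pos [ 0.5931 -0.2061  0.152 ] F [-0.3  0.8 -1.6] op 0.0098
target [ 0.5952 -0.2036  0.1454] rel [-0.0076, -0.0046, 0.0484, 0.002, -0.0014, 0.0014]
```

View pics/top_c.png

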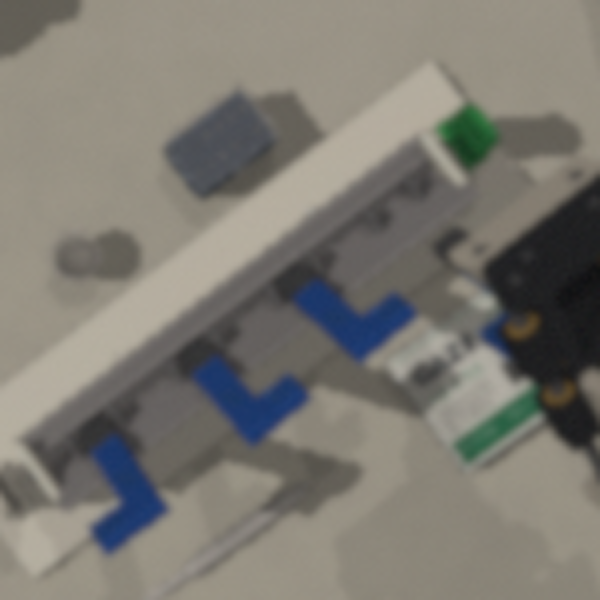

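View pics/scene_c.png

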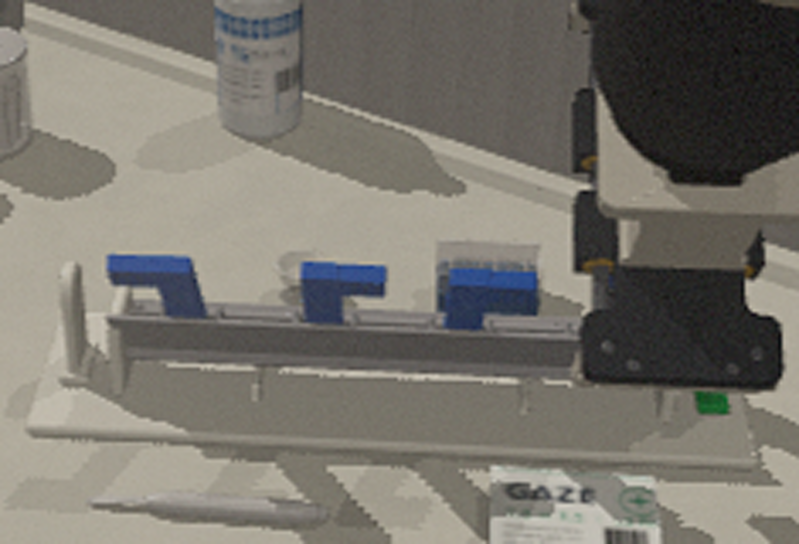

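Call:
drive_tool --pt "0 0 0 0 0 -0.14" --pt "0 0 0 0 0 -0.28" --pt "0 0 0 0 0 -0.42" --pt "0 0 0 0 0 -0.56" --pt "0 0 0 0 0 -0.7" --pt "0 0 0 0 0 -0.84" --pt "0 0 0 0 0 -0.98" --pt "0 0 0 0 0 -1.0"

```text
clock: 5.0
tool_pos: [0.593, -0.2056, 0.1511]
orientation: [149.2, -16.3, 101.5]
force: [0.6, 0.2, -0.7]
opening: 0.0098
```

Call:
drive_tool --pt "0 0 0 0 0 -0.14" --pt "0 0 0 0 0 -0.28" --pt "0 0 0 0 0 -0.42" --pt "0 0 0 0 0 -0.56" --pt "0 0 0 0 0 -0.7" --pt "0 0 0 0 0 -0.84" --pt "0 0 0 0 0 -0.98" --pt "0 0 0 0 0 -1.0"

```text
clock: 5.8
tool_pos: [0.5929, -0.2054, 0.1505]
orientation: [149.4, 16.5, 152.4]
force: [-0.7, 0.2, -0.5]
opening: 0.0101
```

```bash
python3 -c "
from mv import *
show(-.112,.08,1)"
```

```text
t 5.8 q [-22.2  15.2 -11.8 -38.7 -50.6  21. ] pos [ 0.5929 -0.2054  0.1505] F [-0.7  0.2 -0.5] op 0.0101
target [ 0.5952 -0.2036  0.1454] rel [0.0015, -0.0029, 0.039, 0.0003, 0.0006, -0.997]
```

Call:
drive_tool --pt "0 0 0 0 0 -0.14" --pt "0 0 0 0 0 -0.28" --pt "0 0 0 0 0 -0.42" --pt "0 0 0 0 0 -0.56" --pt "0 0 0 0 0 -0.7" --pt "0 0 0 0 0 -0.84" --pt "0 0 0 0 0 -0.98" --pt "0 0 0 0 0 -1.0"

```text
clock: 6.6
tool_pos: [0.5929, -0.2052, 0.1502]
orientation: [-180.0, 34.4, -143.2]
force: [-0.1, -0.1, -0.7]
opening: 0.0102
```

```bash
python3 look.py d;python3 -c "
from mv import *
show(-.112,.08,1)
s=pickle.load(open('top_d.pkl','rb'));R,p=T_obs(s['obs']); F=frame(YAW,1)
for d in(.065,.035): print(d,(proj(s,[p+R[:,2]*d])[0]-[200,120])*4)
s=pickle.load(open('top_c.pkl','rb'));R,p=T_obs(s['obs'])
for d in(.065,.035): print(d,(proj(s,[p+R[:,2]*d])[0]-[200,120])*4)
"
```

```text
t 6.7 q [-22.1  15.2 -11.8 -38.7 -50.6  80.6] pos [ 0.5929 -0.2053  0.1502] F [-0.1 -0.1 -0.6] op 0.0097
target [ 0.5952 -0.2036  0.1454] rel [0.0024, -0.0008, 0.0373, 0.0003, 0.0005, -0.0032]
0.065 [441.69455657 242.32850628]
0.035 [469.01944912 261.2501765 ]
0.065 [443.87722734 241.28360532]
0.035 [471.25275595 260.32975306]
```

View pics/top_d.png

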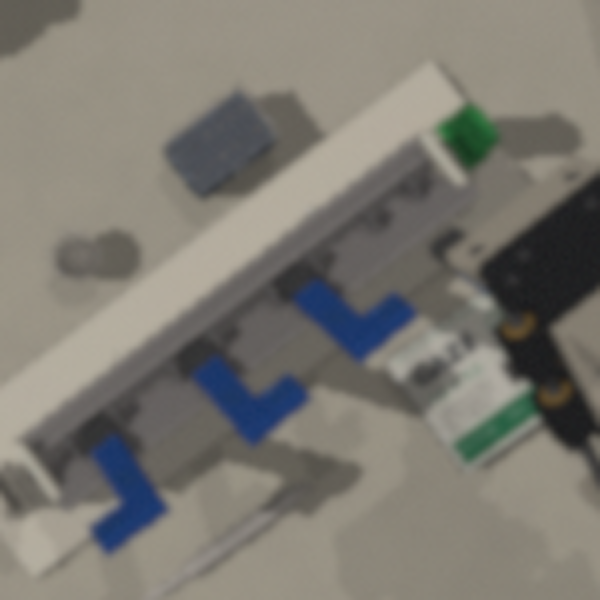

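View pics/scene_d.png

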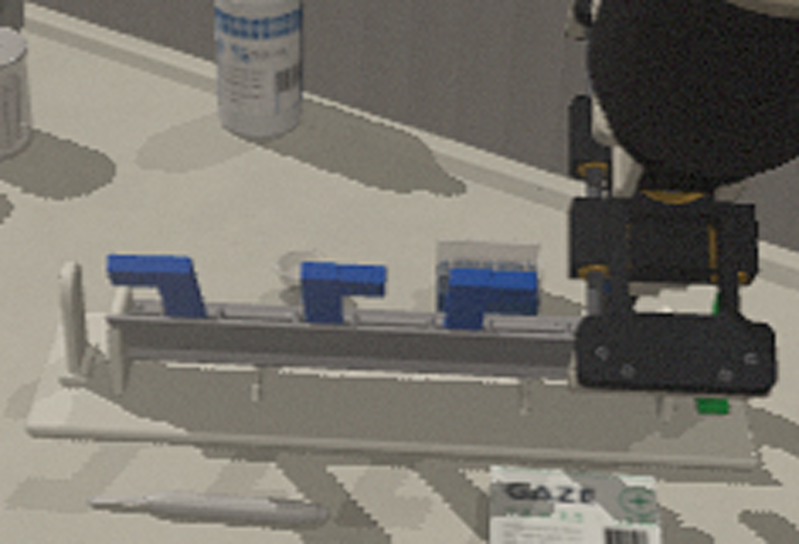

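```bash
python3 -c "
from mv import *
o=[]
for t in 'cd':
    s=pickle.load(open(f'top_{t}.pkl','rb'));R,p=T_obs(s['obs']);F=frame(YAW,1)
    a=cv2.resize(s['pixels'][160:200,285:335,::-1],None,fx=8,fy=8,interpolation=cv2.INTER_CUBIC)
    a=cv2.convertScaleAbs(a,alpha=1.8)
    foot=p+R[:,2]*.065+.005*F[:,0]
    q=(proj(s,[foot+F[:,2]*z+F[:,1]*y for z,y in((0,-.01),(0,.01),(.03,.01),(.03,-.01))])-[285,160]+.5)*8
    cv2.polylines(a,[np.round(q).astype(int)],True,(0,0,255),1); o.append(a)
cv2.imwrite('pics/foot.png',np.hstack(o))"
```

```text
(no output)
```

View pics/foot.png

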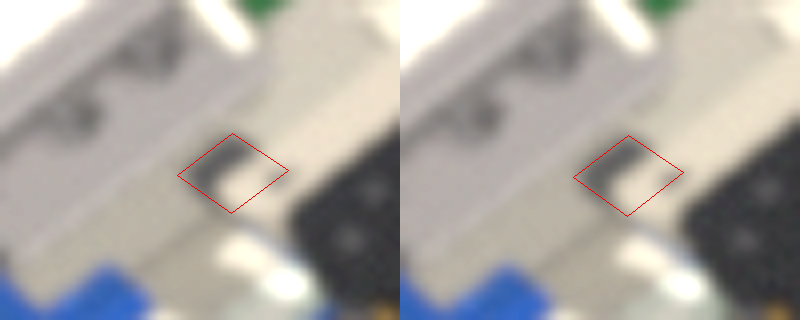

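Call:
drive_tool --pt "-0.01 -0.004 0 0 0 -0.003" --pt "-0.01 -0.004 0.08 0 0 -0.003" --pt "-0.01 -0.004 0.16 0 0 -0.003" --pt "-0.01 -0.004 0.24 0 0 -0.003" --pt "-0.01 -0.004 0.3 0 0 -0.003" --pt "-0.01 -0.004 0.3 0 0 -0.003"

```text
clock: 7.3
tool_pos: [0.6144, -0.1887, 0.1118]
orientation: [179.8, 34.3, -143.4]
force: [-0.4, -0.0, -0.2]
opening: 0.01
```

```bash
python3 look.py e;python3 -c "
from mv import *
show(-.112,.0116,1)"
```

```text
t 7.4 q [-20.1  18.5 -12.2 -40.6 -46.7  82.1] pos [ 0.6146 -0.1896  0.1135] F [-0.3  0.  -0.7] op 0.01
target [ 0.6262 -0.1805  0.089 ] rel [0.0114, 0.0019, 0.1902, 0.001, -0.0001, -0.0002]
```

View pics/top_e.png

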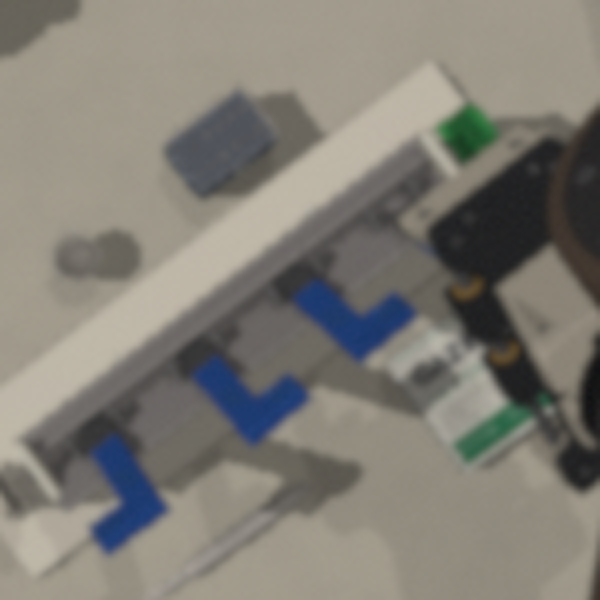

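View pics/scene_e.png

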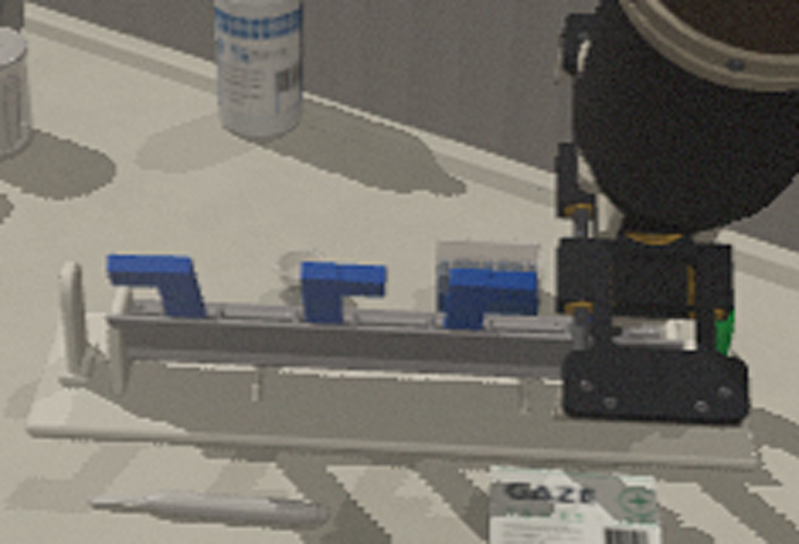

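Call:
drive_tool --pt "0 0.004 0.03 0 0 0" --pt "0 0.004 0.06 0 0 0" --pt "0 0.004 0.09 0 0 0" --pt "0 0.004 0.11 0 0 0" --pt "0 0.004 0.13 0 0 0" --pt "0 0.004 0.15 0 0 0" --pt "0 0.004 0.15 0 0 0"

```text
clock: 8.1
tool_pos: [0.6244, -0.1813, 0.0944]
orientation: [179.9, 34.4, -143.3]
force: [0.2, -0.1, -0.5]
opening: 0.0098
```

```bash
python3 -c "
from mv import *
show(-.112,.0116,1)"
```

```text
t 8.1 q [-19.2  20.2 -12.3 -41.7 -44.8  82.9] pos [ 0.6244 -0.1813  0.0944] F [ 0.2 -0.1 -0.5] op 0.0098
target [ 0.6262 -0.1805  0.089 ] rel [0.0102, -0.0035, 0.0373, 0.0015, -0.0003, -0.0005]
```

Call:
drive_tool --pt "0 -0.004 0.008 0 0 0" --pt "0 -0.006 0.016 0 0 0" --pt "0 -0.006 0.024 0 0 0" --pt "0 -0.006 0.024 0 0 0"

```text
clock: 8.5
tool_pos: [0.6265, -0.1807, 0.0913]
orientation: [179.9, 34.4, -143.3]
force: [0.1, 0.0, -0.0]
opening: 0.0098
```

Call:
drive_tool --pt "0 0 0.005 0 0 0" --pt "0 0 0.01 0 0 0" --pt "0 0 0.01 0 0 0"

```text
clock: 8.8
tool_pos: [0.6272, -0.1802, 0.09]
orientation: [179.9, 34.4, -143.3]
force: [0.2, 0.2, -0.8]
opening: 0.01
```

```bash
python3 -c "
from mv import *
show(-.112,.0116,1)"
```

```text
t 8.8 q [-19.   20.7 -12.2 -41.9 -44.4  83.1] pos [ 0.6272 -0.1802  0.09  ] F [ 0.2  0.2 -0.8] op 0.01
target [ 0.6262 -0.1805  0.089 ] rel [0.0096, 0.0019, 0.0018, 0.0017, -0.0004, -0.0007]
```

Call:
drive_tool --pt "0 0 0.004 0 0 0" --pt "0 0 0.008 0 0 0" --pt "0 0 0.008 0 0 0"

```text
clock: 9.1
tool_pos: [0.6274, -0.1801, 0.0898]
orientation: [179.9, 34.4, -143.2]
force: [-5.3, -0.8, 6.9]
opening: 0.0099
```

Call:
drive_tool --pt "0 0 0.004 0 0 0" --pt "0 0 0.008 0 0 0" --pt "0 0 0.008 0 0 0"

```text
clock: 9.4
tool_pos: [0.6275, -0.1801, 0.0898]
orientation: [180.0, 34.3, -143.2]
force: [-7.4, -2.8, 10.3]
opening: 0.0096
```

```bash
python3 -c "
from mv import *
show(-.112,.0116,1)"
```

```text
t 9.4 q [-19.   20.7 -12.2 -41.9 -44.4  83.2] pos [ 0.6275 -0.1801  0.0898] F [-7.4 -2.8 10.3] op 0.0096
target [ 0.6262 -0.1805  0.089 ] rel [0.01, 0.003, -0.0003, 0.0015, -0.0005, 0.0011]
```

Call:
drive_tool --pt "0.005 0 -0.008 0 0 0" --pt "0.005 0 -0.008 0 0 0"

```text
clock: 9.6
tool_pos: [0.6265, -0.181, 0.0905]
orientation: [180.0, 34.4, -143.2]
force: [0.1, -0.8, -1.2]
opening: 0.0099
```

Call:
drive_tool --pt "0 0 0 0 0 0" --pt "0 0 0 0 0 0" --pt "0 0 0 0 0 0" --pt "0 0 0 0 0 0" --fingers -0.15

```text
clock: 10.0
tool_pos: [0.6266, -0.181, 0.0904]
orientation: [180.0, 34.4, -143.2]
force: [0.5, -0.2, -0.1]
opening: 0.035
```

```bash
python3 -c "
from mv import *
show(-.112,.0116,1)"
```

```text
t 10.0 q [-19.1  20.7 -12.2 -41.9 -44.5  83.3] pos [ 0.6266 -0.181   0.0904] F [ 0.5 -0.2 -0.1] op 0.035
target [ 0.6262 -0.1805  0.089 ] rel [0.0057, 0.004, 0.0075, 0.0011, -0.0003, 0.0011]
```

Released; retreat along the stem and look.

Call:
drive_tool --pt "0 0 -0.1 0 0 0" --pt "0 0 -0.25 0 0 0" --pt "0 0 -0.45 0 0 0" --pt "0 0 -0.65 0 0 0" --pt "0 0 -0.85 0 0 0" --pt "0 0 -0.95 0 0 0" --pt "0 0 -0.95 0 0 0"

```text
clock: 10.7
tool_pos: [0.5624, -0.2306, 0.2109]
orientation: [-179.7, 34.5, -143.1]
force: [-0.3, -0.5, -0.5]
opening: 0.0371
```

```bash
python3 look.py f;python3 -c "
from mv import *
show(-.112,.15,1);show(.112,.15,1)"
```

```text
t 10.8 q [-25.4  10.8  -9.8 -36.3 -57.5  79. ] pos [ 0.5622 -0.229   0.2078] F [-0.3 -0.3 -0.6] op 0.0371
target [ 0.5636 -0.2273  0.2032] rel [0.0056, 0.0036, 0.0337, 0.0009, 0.0001, 0.0006]
t 10.8 q [-25.4  10.8  -9.8 -36.3 -57.5  79. ] pos [ 0.5622 -0.229   0.2078] F [-0.3 -0.3 -0.6] op 0.0371
target [ 0.4295 -0.0478  0.2032] rel [0.0047, 1.4969, 0.0352, 0.0009, 0.0001, 0.0006]
```

View pics/top_f.png

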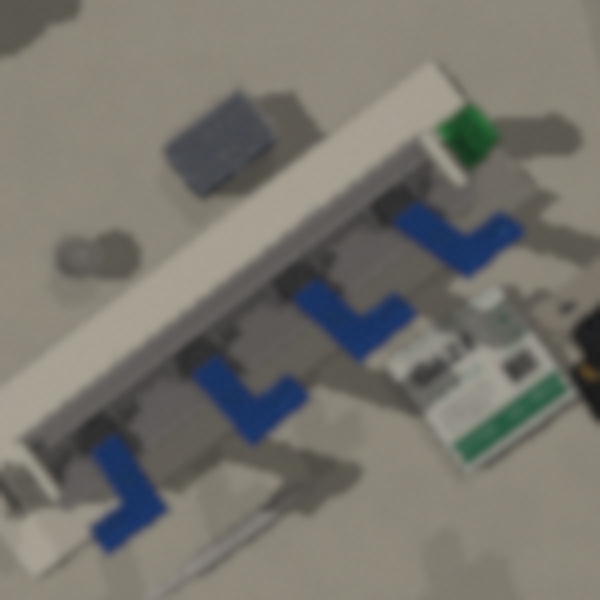

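View pics/scene_f.png

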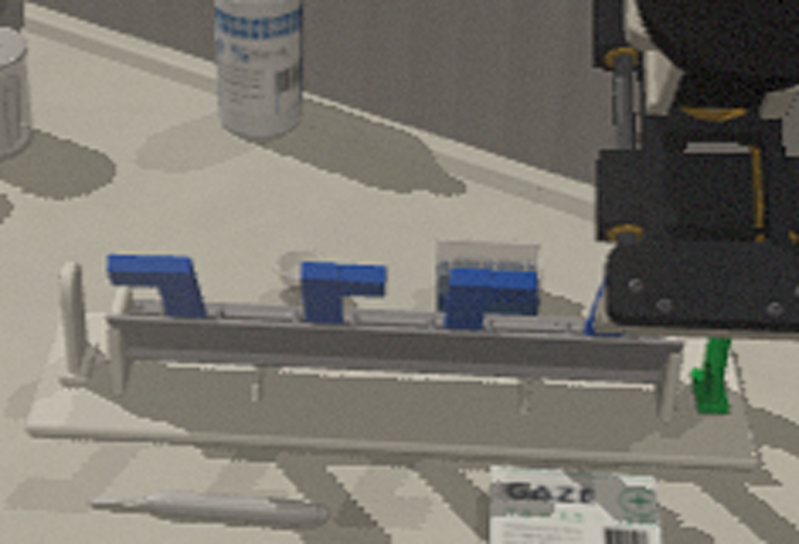

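Call:
drive_tool --pt "0 0.25 0.05 0 0 0" --pt "0 0.5 0.1 0 0 0" --pt "0 0.75 0.15 0 0 0" --pt "0 0.9 0.2 0 0 0" --pt "0 0.9 0.2 0 0 0"

```text
clock: 11.3
tool_pos: [0.4924, -0.1076, 0.1811]
orientation: [179.7, 34.3, -143.2]
force: [0.3, -0.4, -0.2]
opening: 0.0373
```

```bash
python3 -c "
from mv import *
show(.112,.10,1)"
```

```text
t 11.3 q [-13.7   0.4 -25.7 -36.8 -47.   72.1] pos [ 0.4924 -0.1076  0.1811] F [ 0.3 -0.4 -0.2] op 0.0373
target [ 0.4522 -0.0309  0.1619] rel [-0.0032, 0.5692, 0.1597, 0.0051, -0.0011, 0.0004]
```

Call:
drive_tool --pt "0 0.2 0.05 0 0 0" --pt "0 0.4 0.1 0 0 0" --pt "0 0.57 0.15 0.005 0 0" --pt "0 0.57 0.16 0.005 0 0" --pt "0 0.57 0.16 0.005 0 0"

```text
clock: 11.8
tool_pos: [0.4518, -0.0302, 0.161]
orientation: [180.0, 34.3, -143.1]
force: [0.4, 0.7, 0.6]
opening: 0.0374
```

```bash
python3 look.py g; python3 -c "
from mv import *
show(.112,.0116,1)"
```

```text
t 11.9 q [ -0.1  -6.5 -36.  -34.2 -36.9  60.3] pos [ 0.4526 -0.0313  0.1615] F [ 0.1 -0.4 -0.9] op 0.0371
target [ 0.4922 -0.0011  0.089 ] rel [-0.0022, 0.0036, 0.5866, 0.0002, -0.0016, 0.0005]
```

View pics/scene_g.png

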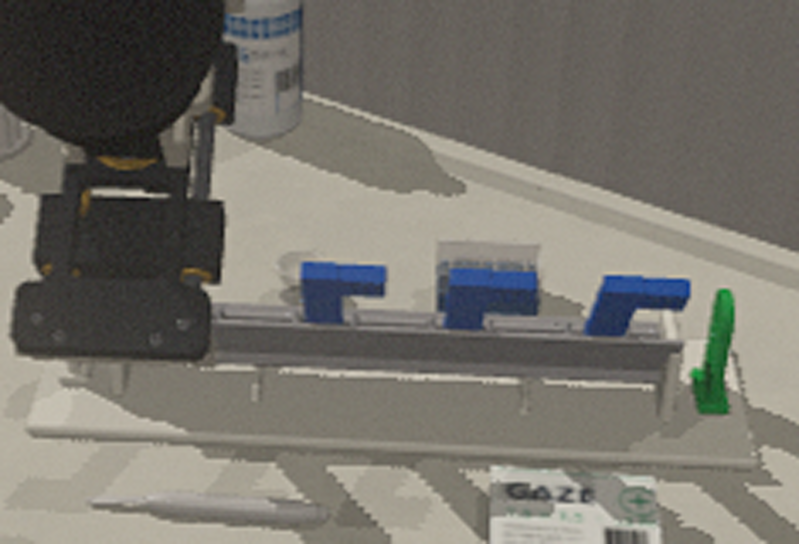

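View pics/top_g.png

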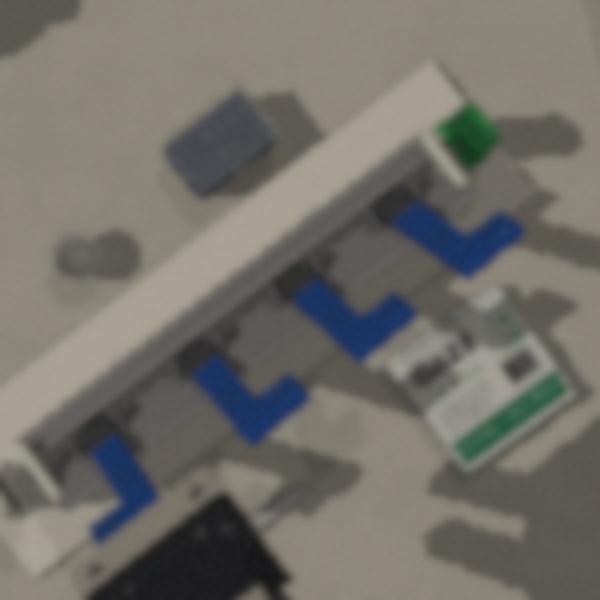

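```bash
cat > fit1.py <<'E'
from h import *
import sys
LX,LY,YAW=.5893,-.0683,np.deg2rad(36.75)
def fit(tag,seat,side,cams=("top","scene"),free_n=True):
    S={n:pickle.load(open(f"{n}{tag}.pkl","rb")) for n in cams}
    def H(p):
        F=frame(YAW,1); Rin=Ro.from_rotvec(F[:,0]*p[1]).as_matrix(); Rn=Ro.from_rotvec(F[:,1]*p[3]).as_matrix()
        mid=np.array([LX,LY,ZL])+seat*F[:,1]+.055*F[:,2]+p[0]*F[:,1]+p[2]*F[:,2]+p[4]*F[:,0]
        return [(Rin@Rn@frame(YAW,side),mid)]
    def cost(p):
        c=0
        for n,s in S.items():
            base=H(np.zeros(5))[0]; q=proj(s,base[1]+STEM(-.02)@base[0].T); q=np.r_[q,proj(s,base[1]+BLK@base[0].T)]
            u0,v0=np.floor(q.min(0)).astype(int)-5; u1,v1=np.ceil(q.max(0)).astype(int)+5
            b=np.clip(blue(s["pixels"])/.65,0,1)[v0:v1,u0:u1]
            h=H(p); m=render(s,b.shape,np.array([u0,v0]),h,-.0245 if n=="top" else -.009)
            wt=np.ones_like(b)
            if n=="scene": wt=(np.arange(b.shape[0])[:,None]+v0<proj(s,[base[1]])[0,1]-1)*np.ones_like(b)
            c+=((b-m)**2*wt).sum()
        return c+ (np.array(p)**2/np.array([.02,.5,.02,.3,.02])**2).sum()*.1
    p0=np.zeros(5); si=np.array([p0]+list(np.diag([.004,.05,.004,.05,.004])))
    r=minimize(cost,p0,method="Nelder-Mead",options=dict(initial_simplex=si,xatol=1e-5,fatol=1e-3,maxiter=2000))
    r=minimize(cost,r.x,method="Nelder-Mead",options=dict(initial_simplex=r.x+si,xatol=1e-5,fatol=1e-3,maxiter=2000))
    return r.x,r.fun
if __name__=="__main__":
    print("row mm, inplane deg, along mm, lean deg, n mm")
    for tag,seat,side in [a.split(",") for a in sys.argv[1:]]:
        x,f=fit(tag,float(seat),int(side)); print(tag,seat,np.round(x*[1e3,57.3,1e3,57.3,1e3],2),round(f,1))
E
python3 fit1.py 0,-.112,1 0,-.037,-1 0,.037,-1 0,.112,1 _g,-.112,-1 _g,-.037,-1
```

```text
row mm, inplane deg, along mm, lean deg, n mm
0 -.112 [-1.98 -1.7  -2.48  1.34 -1.79] 145.3
0 -.037 [-2.   -2.24 -4.09  2.45 -2.73] 117.8
0 .037 [-0.07 -1.15 -2.53  0.79 -0.91] 105.9
0 .112 [ 1.07  2.09 -3.97  2.23 -2.1 ] 161.3
_g -.112 [-3.34 -3.13 -3.96  1.95 -2.41] 80.1
_g -.037 [-1.62 -2.01 -3.99  1.83 -2.03] 80.0
```

Call:
drive_tool --pt "-0.005 0.006 0.15 0 0 0" --pt "-0.005 0.006 0.3 0 0 0" --pt "-0.005 0.006 0.4 0 0 0" --pt "-0.005 0.006 0.5 0 0 0" --pt "-0.005 0.006 0.56 0 0 0" --pt "-0.005 0.006 0.59 0 0 0" --pt "-0.005 0.006 0.59 0 0 0"

```text
clock: 12.6
tool_pos: [0.4926, -0.0008, 0.0882]
orientation: [180.0, 34.2, -143.3]
force: [0.6, -0.3, 0.5]
opening: 0.0373
```

```bash
python3 look.py h; python3 -c "
from mv import *
show(.112,.0116,1)"
```

```text
t 12.7 q [  2.    4.2 -35.5 -43.3 -27.9  69.6] pos [ 0.4925 -0.0008  0.089 ] F [-0.6 -0.  -0.5] op 0.0372
target [ 0.4922 -0.0011  0.089 ] rel [0.0029, -0.0, -0.0014, -0.0001, -0.0015, 0.0004]
```

View pics/top_h.png

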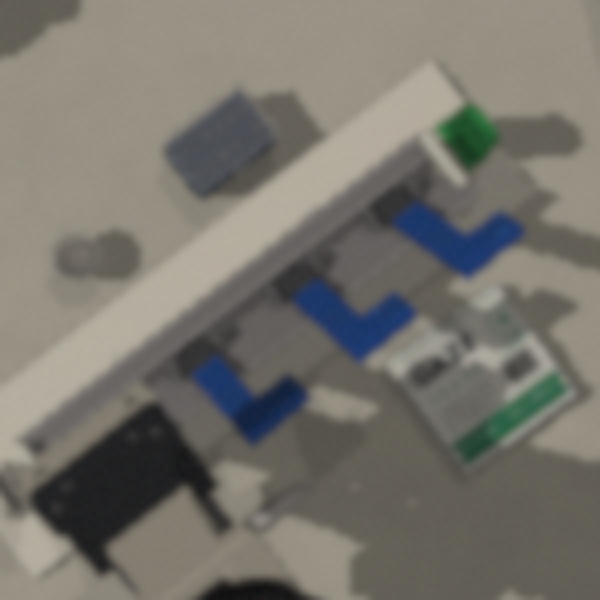

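View pics/scene_h.png

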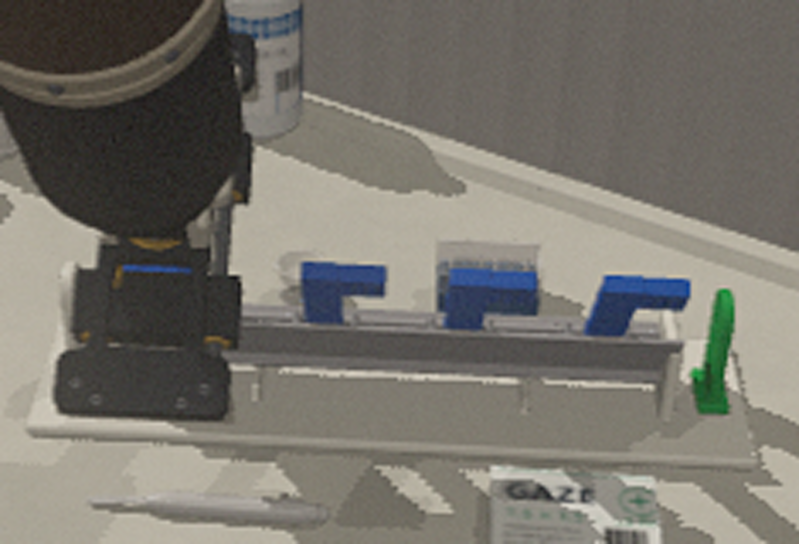

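Fingers straddle the near-left holder, its blue top showing between the gripper links at (155,270). Closing.

Call:
drive_tool --pt "0 0.003 0 0 0 0" --pt "0 0.003 0 0 0 0" --pt "0 0.003 0 0 0 0" --fingers -0.6

```text
clock: 13.0
tool_pos: [0.4923, -0.0004, 0.0896]
orientation: [-179.9, 34.3, -143.2]
force: [-0.8, -0.0, -0.1]
opening: 0.0205
```

Call:
drive_tool --pt "0 0 0 0 0 0" --pt "0 0 0 0 0 0" --pt "0 0 0 0 0 0" --pt "0 0 0 0 0 0" --fingers -1

```text
clock: 13.4
tool_pos: [0.4924, -0.0004, 0.0898]
orientation: [-179.9, 34.3, -143.2]
force: [-2.6, -0.1, 4.4]
opening: 0.01
```

```bash
python3 -c "
from mv import *
show(.112,.0116,1)"
```

```text
t 13.4 q [  2.1   4.1 -35.5 -43.3 -27.8  69.6] pos [ 4.924e-01 -4.000e-04  8.980e-02] F [-2.6 -0.1  4.4] op 0.01
target [ 0.4922 -0.0011  0.089 ] rel [0.0061, -0.0027, 0.0022, -0.0005, -0.0006, 0.001]
```

Call:
drive_tool --pt "0 0 -0.05 0 0 0" --pt "0 0 -0.12 0 0 0" --pt "0 0 -0.2 0 0 0" --pt "0 0 -0.3 0 0 0" --pt "0 0 -0.4 0 0 0" --pt "0 0 -0.48 0 0 0" --pt "0 0 -0.48 0 0 0" --pt "0 0 -0.48 0 0 0"

```text
clock: 14.2
tool_pos: [0.4598, -0.0247, 0.1497]
orientation: [-179.9, 34.4, -143.2]
force: [0.1, 0.3, -0.1]
opening: 0.01
```

```bash
python3 look.py i; python3 -c "
from mv import *
show(.112,.08,1)"
```

```text
t 14.3 q [  0.8  -4.8 -36.4 -35.4 -34.8  61.2] pos [ 0.4597 -0.0246  0.1488] F [-0.6 -0.1 -1.8] op 0.0097
target [ 0.4612 -0.0242  0.1454] rel [0.0047, -0.0039, 0.0243, -0.0002, -0.0009, 0.0006]
```

View pics/top_i.png

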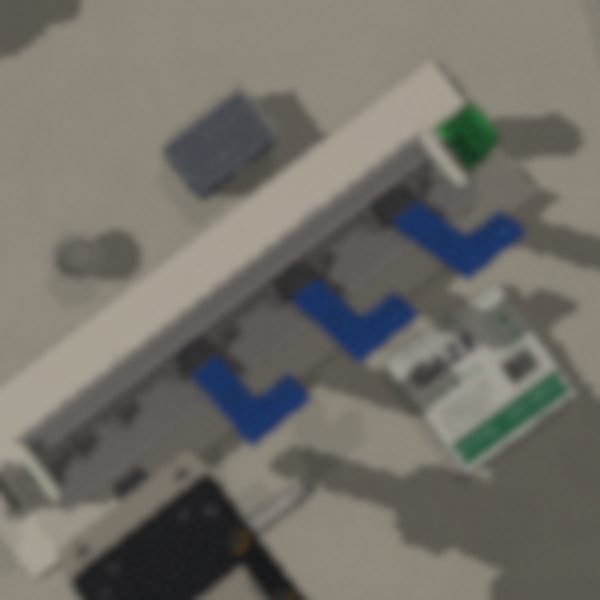

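Call:
drive_tool --pt "0 0 0 0 0 0.14" --pt "0 0 0 0 0 0.28" --pt "0 0 0 0 0 0.42" --pt "0 0 0 0 0 0.56" --pt "0 0 0 0 0 0.7" --pt "0 0 0 0 0 0.84" --pt "0 0 0 0 0 0.98" --pt "0 0 0 0 0 1.0"

```text
clock: 15.1
tool_pos: [0.4595, -0.0244, 0.148]
orientation: [149.4, 16.2, 152.1]
force: [0.3, 0.6, -1.2]
opening: 0.0096
```

Call:
drive_tool --pt "0 0 0 0 0 0.14" --pt "0 0 0 0 0 0.28" --pt "0 0 0 0 0 0.42" --pt "0 0 0 0 0 0.56" --pt "0 0 0 0 0 0.7" --pt "0 0 0 0 0 0.84" --pt "0 0 0 0 0 0.98" --pt "0 0 0 0 0 1.0"

```text
clock: 15.9
tool_pos: [0.4595, -0.0243, 0.1475]
orientation: [149.6, -16.5, 101.1]
force: [-0.6, -0.0, -0.1]
opening: 0.0099
```

Call:
drive_tool --pt "0 0 0 0 0 0.14" --pt "0 0 0 0 0 0.28" --pt "0 0 0 0 0 0.42" --pt "0 0 0 0 0 0.56" --pt "0 0 0 0 0 0.7" --pt "0 0 0 0 0 0.84" --pt "0 0 0 0 0 0.98" --pt "0 0 0 0 0 1.0"

```text
clock: 16.7
tool_pos: [0.4595, -0.0243, 0.1472]
orientation: [-179.9, -34.2, 36.7]
force: [-0.1, -0.8, -1.4]
opening: 0.0097
```

```bash
python3 look.py j; python3 -c "
from mv import *
show(.112,.08,0)
o=[]
for t in 'ij':
    s=pickle.load(open(f'top_{t}.pkl','rb'));R,p=T_obs(s['obs']);F=frame(YAW,1)
    a=cv2.resize(s['pixels'][220:260,205:255,::-1],None,fx=8,fy=8,interpolation=cv2.INTER_CUBIC)
    a=cv2.convertScaleAbs(a,alpha=1.8)
    foot=p+R[:,2]*.067+.005*F[:,0]
    q=(proj(s,[foot+F[:,2]*z+F[:,1]*y for z,y in((0,-.01),(0,.01),(.03,.01),(.03,-.01))])-[205,220]+.5)*8
    cv2.polylines(a,[np.round(q).astype(int)],True,(0,0,255),1); o.append(a)
cv2.imwrite('pics/foot2.png',np.hstack(o))"
```

```text
t 16.8 q [   0.9   -4.6  -36.4  -35.4  -34.7 -118.6] pos [ 0.4594 -0.0243  0.1472] F [-0.2  0.4 -1. ] op 0.0095
target [ 0.4612 -0.0242  0.1454] rel [0.0014, 0.0064, 0.0156, -0.0014, 0.0031, 0.0031]
```

View pics/foot2.png

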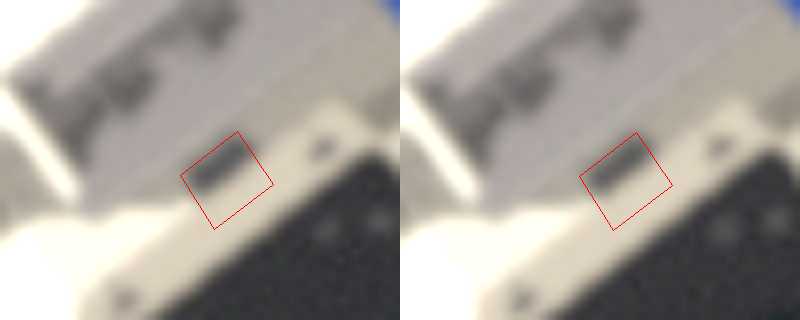

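View pics/scene_j.png

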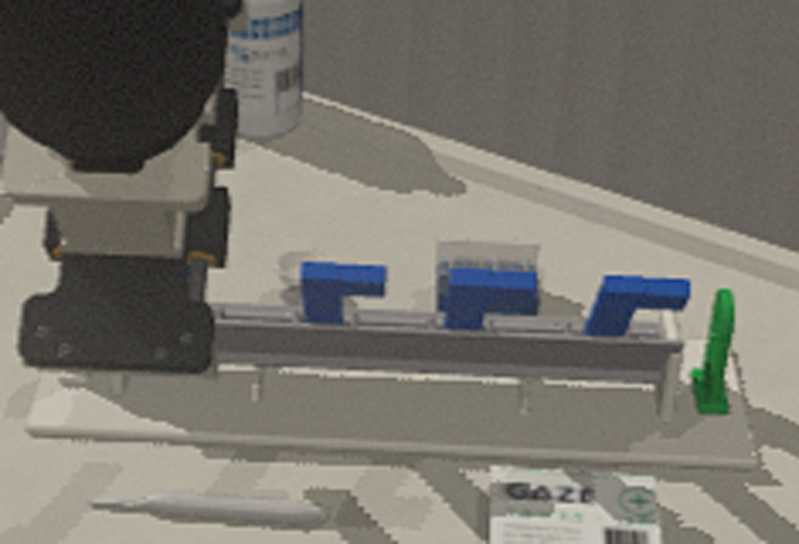

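Call:
drive_tool --pt "0.013 0 0 -0.001 0.003 0.003" --pt "0.013 0 0.08 -0.001 0.003 0.003" --pt "0.013 0 0.16 -0.001 0.003 0.003" --pt "0.013 0 0.24 -0.001 0.003 0.003" --pt "0.013 0 0.28 -0.001 0.003 0.003" --pt "0.013 0 0.3 -0.001 0.003 0.003" --pt "0.013 0 0.3 -0.001 0.003 0.003"

```text
clock: 17.5
tool_pos: [0.4809, -0.008, 0.1104]
orientation: [-179.9, -34.3, 36.8]
force: [-0.6, -0.5, -0.2]
opening: 0.0099
```

```bash
python3 look.py k; python3 -c "
from mv import *
show(.112,.0119,0)"
```

```text
t 17.6 q [   2.     0.8  -36.1  -40.1  -30.  -114. ] pos [ 0.481  -0.0082  0.1112] F [-0.7 -0.2 -1.3] op 0.0097
target [ 0.492  -0.0012  0.0892] rel [-0.0108, 0.0065, 0.1698, -0.0004, 0.0002, 0.0003]
```

View pics/top_k.png

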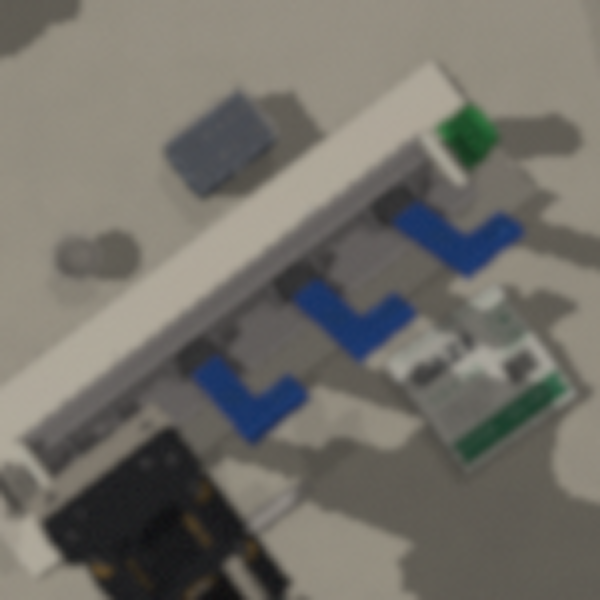

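Call:
drive_tool --pt "0 0 0.03 0 0 0" --pt "0 0 0.06 0 0 0" --pt "0 0 0.08 0 0 0" --pt "0 0 0.1 0 0 0" --pt "0 0 0.12 0 0 0" --pt "0 0 0.13 0 0 0" --pt "0 0 0.13 0 0 0"

```text
clock: 18.3
tool_pos: [0.4898, -0.0016, 0.0948]
orientation: [-180.0, -34.3, 36.8]
force: [-0.4, 0.9, -0.7]
opening: 0.0101
```

```bash
python3 -c "
from mv import *
show(.112,.0119,0)"
```

```text
t 18.3 q [   2.2    3.4  -35.6  -42.5  -28.3 -111.4] pos [ 0.4898 -0.0016  0.0948] F [-0.4  0.9 -0.7] op 0.0101
target [ 0.492  -0.0012  0.0892] rel [-0.0098, 0.0068, 0.0383, -0.0007, 0.0006, 0.0001]
```

No contact yet, 5.7 mm to go.

Call:
drive_tool --pt "0 0 0.01 0 0 0" --pt "0 0 0.02 0 0 0" --pt "0 0 0.03 0 0 0" --pt "0 0 0.03 0 0 0"

```text
clock: 18.7
tool_pos: [0.4918, 0.0, 0.0909]
orientation: [-180.0, -34.3, 36.8]
force: [0.6, -0.0, -0.5]
opening: 0.0099
```

Call:
drive_tool --pt "0 0 0.005 0 0 0" --pt "0 0 0.01 0 0 0" --pt "0 0 0.01 0 0 0"

```text
clock: 19.0
tool_pos: [0.4924, 0.0004, 0.09]
orientation: [-180.0, -34.3, 36.8]
force: [-5.0, -2.7, 7.1]
opening: 0.0102
```

```bash
python3 -c "
from mv import *
show(.112,.0119,0)"
```

```text
t 19.0 q [   2.2    4.1  -35.5  -43.3  -27.9 -110.5] pos [4.924e-01 4.000e-04 9.000e-02] F [-5.  -2.7  7.1] op 0.0102
target [ 0.492  -0.0012  0.0892] rel [-0.0097, 0.0068, 0.0, -0.0007, 0.0005, 0.0007]
```

Call:
drive_tool --pt "-0.005 0 -0.004 0 0 0" --pt "-0.005 0 -0.004 0 0 0"

```text
clock: 19.2
tool_pos: [0.4916, -0.0003, 0.0902]
orientation: [-180.0, -34.4, 36.8]
force: [0.1, 0.0, -1.0]
opening: 0.0099
```

Call:
drive_tool --pt "0 0 0 0 0 0" --pt "0 0 0 0 0 0" --pt "0 0 0 0 0 0" --pt "0 0 0 0 0 0" --fingers -0.15

```text
clock: 19.6
tool_pos: [0.4916, -0.0003, 0.0902]
orientation: [-180.0, -34.4, 36.8]
force: [0.4, -0.4, 0.7]
opening: 0.035
```

Call:
drive_tool --pt "0 0 -0.1 0 0 0" --pt "0 0 -0.25 0 0 0" --pt "0 0 -0.45 0 0 0" --pt "0 0 -0.65 0 0 0" --pt "0 0 -0.75 0 0 0" --pt "0 0 -0.75 0 0 0"

```text
clock: 20.2
tool_pos: [0.4411, -0.0388, 0.1853]
orientation: [179.8, -34.5, 36.9]
force: [0.4, 0.4, -0.6]
opening: 0.037
```

```bash
python3 look.py l; python3 -c "
from mv import *
show(.112,.0119,0)"
```

```text
t 20.3 q [  -0.9   -9.4  -35.6  -32.5  -40.  -121.5] pos [ 0.4409 -0.0382  0.1831] F [-0.3  0.1 -0.2] op 0.0372
target [ 0.492  -0.0012  0.0892] rel [-0.0064, 0.0064, 0.7544, -0.0002, -0.0005, 0.0005]
```

View pics/top_l.png

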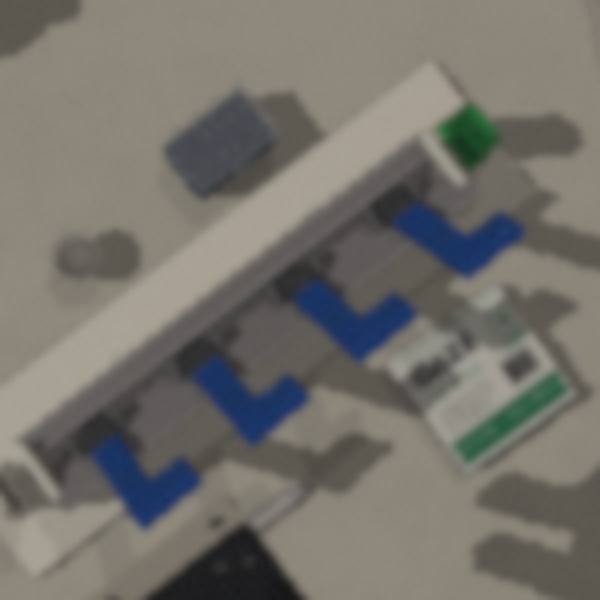

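View pics/scene_l.png

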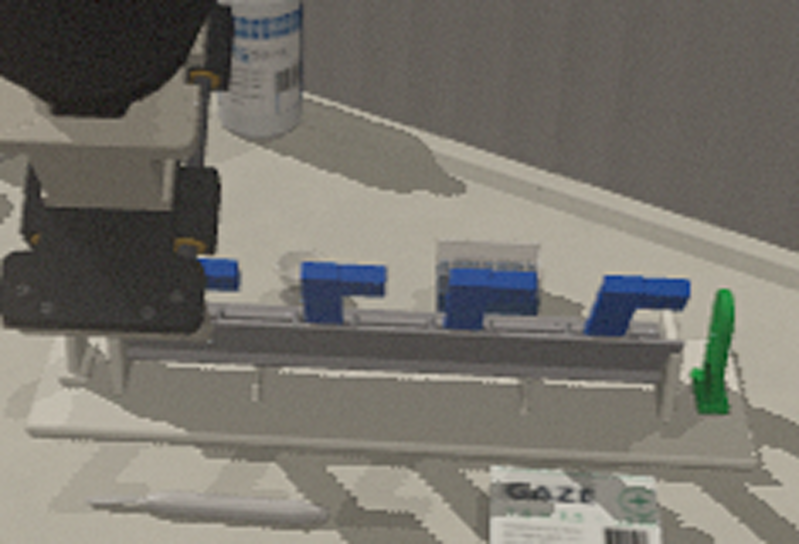

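Call:
drive_tool --pt "0.15 0 -0.2 0 0 0" --pt "0.3 0 -0.4 0 0 0" --pt "0.4 0 -0.6 0 0 0" --pt "0.4 0 -0.6 0 0 0"

```text
clock: 20.7
tool_pos: [0.4418, -0.039, 0.2952]
orientation: [179.7, -34.6, 37.0]
force: [0.4, 0.4, 0.7]
opening: 0.0373
```

```bash
python3 look.py m; python3 -c "
from mv import *
show(.112,.0119,0)"; python3 fit1.py _m,.112,-1 _m,.037,-1 _m,-.037,-1 _m,-.112,-1
```

```text
t 20.8 q [   1.7  -16.8  -28.5  -24.5  -51.7 -134.1] pos [ 0.44   -0.0385  0.2907] F [-0.4  0.6 -1.3] op 0.0371
target [ 0.492  -0.0012  0.0892] rel [-0.4077, 0.0091, 1.3493, -0.0009, -0.0008, 0.0005]
row mm, inplane deg, along mm, lean deg, n mm
_m .112 [ 0.2   0.61 -3.72  1.89 -2.11] 137.8
_m .037 [-0.24 -0.76 -2.87  0.6  -1.16] 107.4
_m -.037 [-1.36 -1.64 -4.49  2.71 -2.65] 81.3
_m -.112 [-2.93 -2.53 -3.59  1.08 -1.53] 80.6
```

View pics/scene_m.png

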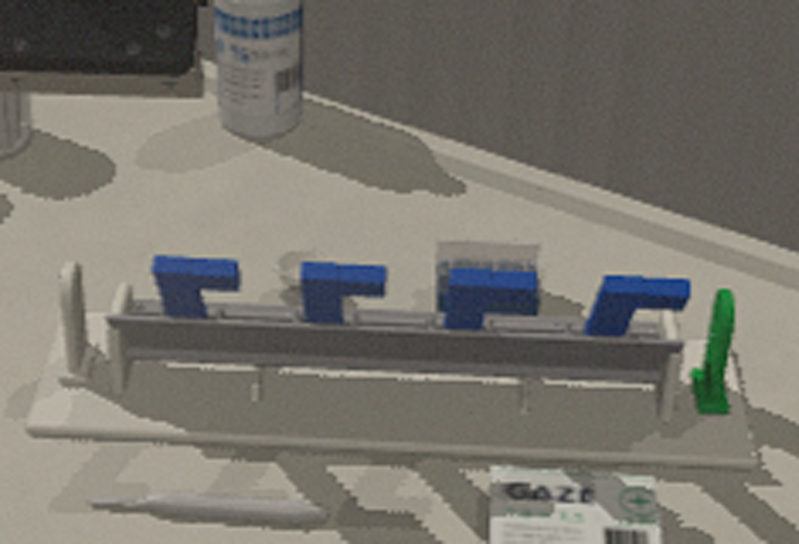

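```bash
python3 -c "
from plant import ticket
print(ticket.close_job())"
```

```text
the job is handed in; nothing more can be done
None
```

I turned over the two mirrored holders, at the near-left and far-right ends of the row (y = +112 and −112 mm). Each got half a turn about its stem and went back into its own seat. I handed the job in at about 21 s. The hand-in gives no verdict, so everything below comes from my own measurements.

**Seating:** Each holder was lowered until it touched the ledge, at about the same height as where I had gripped it. The wrist force at contact read about 9 to 13 N. I then backed off slightly and let go.

**Final pictures:** All four bite blocks point to the green tab. The fitted stem positions of the two turned holders are within about 1.5 mm and 1.5° of the start. The two middle holders were never gripped and also match their starting fits. The fingers are well clear of the rack, and in the pictures the elevator, dish, bur block and gauze packet have not visibly moved.

**Disagreements:** The two cameras differed by about 2.5 mm square to the row. All the fits also share a 2 to 4 mm offset along the stem, the same before and after, so I compared against the start rather than trusting absolute values. The far-right holder's fit shows it leaning about 1° further sideways than before, which is within the slack between the ribs.

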